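Line up the tablet jars by height on the stock tray

ROBOT

A 6-joint arm with a two-finger parallel gripper is mounted at the origin on the work surface. World frame = base frame: x ahead of the robot, y to its left, z up, the work surface at z = 0. Lengths are in m, angles in degrees, forces in N, time in s.
With the tool pointing down it reaches from about 0.25 to 0.725 m from the base axis. Payload 9.7 kg.
Tool frame: the origin (TCP) lies midway between the tips of the shut fingers; the grasp point (between the pads) lies 19 mm behind it; z points along the fingers, x is the direction in which the jaws open and shut, and the axes are right-handed (so a half turn about z gives the same grasp; the last joint's range is limited). The gripper opens to 85 mm and grips with 20 to 120 N. Pads are 22 mm wide; open, the fingers measure 114 mm over their backs; the gripper's body (76 mm by 85 mm) begins 54 mm behind the grasp point. The pads swing forward as they close: fully open they stand 13 mm farther back than shut.
Start: joints at [-64.4, 4.979, 10.078, 95.1, 0, 90], TCP at [0.238, -0.496, 0.231] pointing down, gripper open.
Joint ranges: [-179.16, 179.16], [-48.56, 103.87], [-65.8, 70.77], [-126.05, 130.52], [-82.76, 87.17], [-180, 180]. Speed limits (degrees/s): [127.2, 127.2, 147.25, 180, 180, 180].

INTERFACE

Orientations are given as [roll, pitch, yaw] about the fixed x, y, z axes, in that order (R = Rz(yaw) Ry(pitch) Rx(roll)).
In Python, from workcell import bot, optics gives the robot as it stands.
- The arm moves only by the shell command python3 -m creep 'ROWS' [FORCE]. ROWS is JSON, a list of rows, each a list of 7 numbers: the shift along the tool's x, y, z in m, then the turn, a rotation vector about the tool's x, y, z in rad, then the opening, from 0 (shut) to 1 (fully open). A call has 1 to 8 rows; each row is the pose to reach, as a shift and turn from the pose commanded when the call began, along the tool's axes at that moment; what a row does not reach only later rows make up. A row lasts 1/10 s, in which the tool goes at most 50 mm and 8.59 degrees, less where a joint would pass 70% of its speed; a pose out of reach is approached as far as the arm can. A call with a gripper value outside its range is refused whole. The fingers move at their own pace and stop on an object; FORCE is the grip in N (left out, the last holds). Time passes only in rows, so rows that repeat a pose let the fingers close. It gives the time, the measured TCP pose, the force and the opening at its end, in the units of the state.
- bot.get_obs(): the state, without advancing time (a new reading comes with each control period).
- optics.camera(name): name is "scene" or "top" or "wrist"; returns the picture (400x640x3 uint8, red, green, blue); there is no depth.
- optics.camera_params(name): a dict with "camera_matrix" (3x3 intrinsics, pixels), "D" ([k1, k2, p1, p2, k3] as OpenCV has them; the pictures are not rectified), "R" (3x3) and "t" (3): a world point X has camera coordinates R X + t; the wrist camera has in their place "mount" (4x4, takes a point from camera to tool coordinates, whose origin is the TCP and whose axes are the tool frame's). Camera axes: x right, y down, z forward; pixel columns grow to the right and rows downward; lengths in m; the calibration is good to about 2 mm. A picture is of the moment at which its call begins: read the wrist's pose just before it. camera_params takes no time and is no camera call.
- bot.job_done(): hands the job in, once; it reports no verdict.
The state is a dict: "time": time; "q": joint angles; "qd": joint speeds; "joint_efforts": joint torques, N m; "ee_pos": TCP position; "tcp_rot": TCP orientation; "wrist_force": force on the tool from outside, world axes, zero at the start; "torque": the same for the moment, N m; "opening": finger opening in m.
Only numpy, scipy, OpenCV 4.12 (cv2) and the standard library are available. Lean on these libraries where they do the work, as an engineer would, in place of code of your own. Each camera call takes 0.05 s, during which the arm holds its last target.

TASK

The tallest and the shortest tablet jar already stand at the two ends of the stock tray; leave those where they are. Stand the other four jars on the free marks between them, one centred on each mark, so that the row steps down in height from the tallest jar to the shortest. Keep every jar upright and set it down gently, without dropping it.

Things in the scene. Friction and masses are not known exactly. Their poses are not given: they have to be found in the camera images.
- tray: Low fixed stock tray, white steel with a flat grey mat, 102 mm (its x) by 468 mm (its y); rim 16 mm and mat 10 mm above the counter. Six flat white ring marks, 68 mm across, in a row along its y axis: centres at x = 0, y = -185, -111, -37, 37, 111, 185 mm. The tallest and shortest jar hold the end marks, either way round; the inner four are free. Origin: centre of its underside, z up.
- jar_110: Loose white plastic tablet jar, round and straight-sided, screwed-on ribbed blue cap about as wide as the body, blank paper label; 56 mm in diameter, 110 mm tall with its cap, 60 to 240 g, standing upright on the counter in front of the tray. Origin at the centre of its underside, z up towards the cap.
- jar_96: Loose white plastic tablet jar, round and straight-sided, screwed-on ribbed blue cap about as wide as the body, blank paper label; 52 mm in diameter, 96 mm tall with its cap, 60 to 240 g, standing upright on the counter in front of the tray. Origin at the centre of its underside, z up towards the cap.
- jar_82: Loose white plastic tablet jar, round and straight-sided, screwed-on ribbed blue cap about as wide as the body, blank paper label; 48 mm in diameter, 82 mm tall with its cap, 60 to 240 g, standing upright on the counter in front of the tray. Origin at the centre of its underside, z up towards the cap.
- jar_68: Loose white plastic tablet jar, round and straight-sided, screwed-on ribbed blue cap about as wide as the body, blank paper label; 44 mm in diameter, 68 mm tall with its cap, 60 to 240 g, standing upright on the counter in front of the tray. Origin at the centre of its underside, z up towards the cap.
- jar_tallest: Loose white plastic tablet jar, round and straight-sided, screwed-on ribbed blue cap about as wide as the body, blank paper label; 60 mm in diameter, 124 mm tall, the tallest of the six, already standing on one end mark of the tray (either end). Origin at the centre of its underside, z up towards the cap.
- jar_shortest: Loose white plastic tablet jar, round and straight-sided, screwed-on ribbed blue cap about as wide as the body, blank paper label; 40 mm in diameter, 54 mm tall, the shortest of the six, already standing on the other end mark of the tray. Origin at the centre of its underside, z up towards the cap.
There are look-alikes about, which are no part of the job. What is shaped like the jar_tallest but red is not meant.

How it is judged (in metres and radians):
At the end, for the whole second after the job is handed in: The four jars stand upright (0.1 rad) and at rest on the mat, each within 12 mm along and across of the centre of its own inner mark, falling in height from the tallest jar's end to the shortest jar's; both end jars are upright within 12 mm of where they began (((y of jar_tallest in the frame of tray above 0.15 m and y of jar_110 in the frame of tray between 0.099 and 0.123 m and y of jar_96 in the frame of tray between 0.025 and 0.049 m and y of jar_82 in the frame of tray between -0.049 and -0.025 m and y of jar_68 in the frame of tray between -0.123 and -0.099 m) or (y of jar_tallest in the frame of tray below -0.15 m and y of jar_110 in the frame of tray between -0.123 and -0.099 m and y of jar_96 in the frame of tray between -0.049 and -0.025 m and y of jar_82 in the frame of tray between 0.025 and 0.049 m and y of jar_68 in the frame of tray between 0.099 and 0.123 m)) and x of jar_110 in the frame of tray between -0.012 and 0.012 m and z of jar_110 in the frame of tray between 0.005 and 0.015 m and angle between each of jar_110, jar_96, jar_82, jar_68, jar_tallest, jar_shortest's own z axis and vertical below 0.1 rad and linear speed of each of jar_110, jar_96, jar_82, jar_68, jar_tallest, jar_shortest below 0.02 m/s and x of jar_96 in the frame of tray between -0.012 and 0.012 m and z of jar_96 in the frame of tray between 0.005 and 0.015 m and x of jar_82 in the frame of tray between -0.012 and 0.012 m and z of jar_82 in the frame of tray between 0.005 and 0.015 m and x of jar_68 in the frame of tray between -0.012 and 0.012 m and z of jar_68 in the frame of tray between 0.005 and 0.015 m and distance of each of jar_tallest, jar_shortest from where it was at the start of the episode below 0.012 m); the robot touches nothing.
It fails at once if a jar was tipped over (angle between any of jar_110, jar_96, jar_82, jar_68, jar_tallest, jar_shortest's own z axis and vertical above 0.7 rad).
It fails at once if a jar was dropped instead of set down (fell freely more than about 20 mm) ((linear speed of jar_110 above 0.65 m/s and contact force between the fingers and jar_110 below 0.02 N) or (linear speed of jar_96 above 0.65 m/s and contact force between the fingers and jar_96 below 0.02 N) or (linear speed of jar_82 above 0.65 m/s and contact force between the fingers and jar_82 below 0.02 N) or (linear speed of jar_68 above 0.65 m/s and contact force between the fingers and jar_68 below 0.02 N)).
It fails at once if one of the two end jars was displaced by more than 20 mm (distance of any of jar_tallest, jar_shortest from where it was at the start of the episode above 0.02 m).
It also fails if it takes over 115 s, if anything falls off the work surface, if the arm or the gripper's body presses on something with over 40 N, if the wrist force passes 120 N, or if a joint passes its speed limit or range.

## Working session

There is one attempt and no reset: what is moved stays moved. The work goes in short steps, Python scripts to look and compute and a shell command to move; the robot and the scene stay as the last step left them, time stands still between calls to the robot, and variables do not carry over. Pictures are saved under pics/ and viewed, and the job is handed in when it is done.

```bash
ls; mkdir -p pics
python3 - <<'E'
from workcell import bot, optics
import cv2
o=bot.get_obs();print(o)
for n in ["scene","top"]:
    im=optics.camera(n);cv2.imwrite(f"pics/{n}0.png",im[:,:,::-1]);print(n,optics.camera_params(n))
print(optics.camera_params("wrist"))
E
```

```text
pics
{'time': 0.0, 'q': array([-6.43999268e+01,  5.01112584e+00,  1.00335804e+01,  9.50990738e+01,
        1.50915790e-03,  8.99989842e+01]), 'qd': array([ 0.04643663, -0.08234764,  0.01268043, -0.15405006, -0.00222801,
        0.09065109]), 'joint_efforts': array([-1.45513523e-04, -5.20381308e+01,  4.64808047e+01,  1.61599758e-02,
       -2.91607898e-05,  1.10323919e-05]), 'ee_pos': array([ 0.23755473, -0.49579597,  0.23057499]), 'tcp_rot': array([-1.79998489e+02,  7.66192129e-02, -6.43989111e+01]), 'wrist_force': array([0.0681463 , 0.0150264 , 0.23621301]), 'torque': array([-0.0075388 , -0.01729783, -0.0158476 ]), 'opening': 0.08539266111670506}
scene {'camera_matrix': array([[432.96842366,   0.        , 322.68513276],
       [  0.        , 432.96842366, 203.47698179],
       [  0.        ,   0.        ,   1.        ]]), 'D': array([-0.01575277,  0.        ,  0.        ,  0.        ,  0.        ]), 'R': array([[ 0.75052335,  0.66067198,  0.01507412],
       [ 0.52537533, -0.58267901, -0.62005318],
       [-0.40086839,  0.47328396, -0.78441496]]), 't': array([-0.43442702, -0.2834976
[... 375 characters left out ...]
       [ 0.11452495,  0.00225548, -0.99341781]]), 't': array([-0.01599039,  0.60062145,  0.97690015])}
{'camera_matrix': array([[325.35371414,   0.        , 319.05758173],
       [  0.        , 325.35371414, 197.83187885],
       [  0.        ,   0.        ,   1.        ]]), 'D': array([0.00081522, 0.        , 0.        , 0.        , 0.        ]), 'mount': array([[ 9.99999298e-01, -1.11867916e-03, -3.91787813e-04,
        -8.28724865e-04],
       [ 1.18525000e-03,  9.46845661e-01,  3.21686010e-01,
        -8.30643299e-02],
       [ 1.10991557e-05, -3.21686249e-01,  9.46846322e-01,
        -1.43475259e-01],
       [ 0.00000000e+00,  0.00000000e+00,  0.00000000e+00,
         1.00000000e+00]])}
```

View pics/scene0.png

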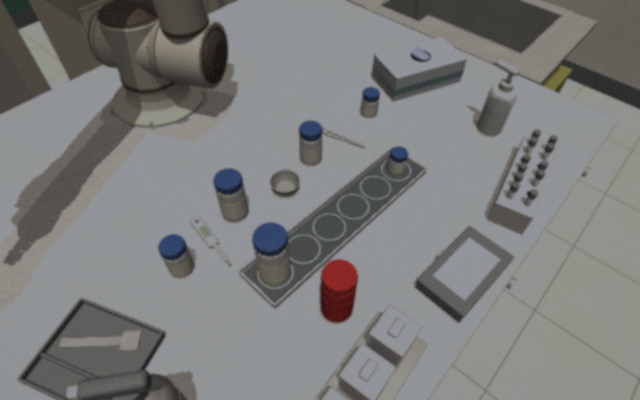

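View pics/top0.png

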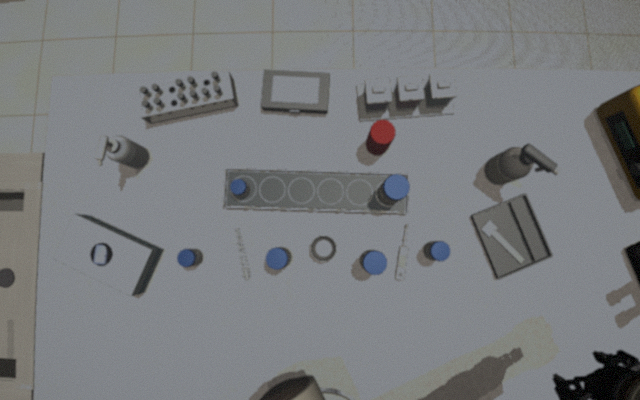

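The top view shows loose blue-capped jars at (188,258), (277,258), (374,262) and (438,251). The tray's short jar is at (239,187) and its tall one at (396,187). The red look-alike is at (381,137). I'll triangulate the caps to get heights.

```bash
cat > h.py <<'E'
import numpy as np, cv2
from workcell import bot, optics
def ray(cam,uv):
    P=optics.camera_params(cam) if isinstance(cam,str) else cam
    n=cv2.undistortPoints(np.array(uv,float).reshape(-1,1,2),P["camera_matrix"],P["D"]).reshape(-1,2)
    d=np.c_[n,np.ones(len(n))]@P["R"]; c=-P["R"].T@P["t"]
    return c,d
def plane(cam,uv,z):
    c,d=ray(cam,uv); return c+d*((z-c[2])/d[:,2])[:,None]
def tri(u1,u2):
    a,da=ray("top",u1);b,db=ray("scene",u2);da=da[0];db=db[0]
    s=np.linalg.lstsq(np.c_[da,-db],b-a,rcond=None)[0]
    p,q=a+da*s[0],b+db*s[1];return (p+q)/2,np.linalg.norm(p-q)
def mask(im,name,col="blue"):
    h=cv2.cvtColor(im,cv2.COLOR_RGB2HSV)
    if col=="blue": m=cv2.inRange(h,(100,110,50),(130,255,255))
    cs,_=cv2.findContours(m,cv2.RETR_EXTERNAL,cv2.CHAIN_APPROX_NONE)
    return m,[c for c in cs if cv2.contourArea(c)>60]
E
python3 - <<'E'
from h import *
for n in ["top","scene"]:
    im=cv2.imread(f"pics/{n}0.png")[:,:,::-1]
    m,cs=mask(im,n)
    for c in cs:
        M=cv2.moments(c);e=cv2.fitEllipse(c)
        print(n,[round(M["m10"]/M["m00"],1),round(M["m01"]/M["m00"],1)],M["m00"],cv2.boundingRect(c),np.round(e[1],1))
im=cv2.imread("pics/top0.png")[:,:,::-1]
# tray: ring marks bright / mat gray
crop=cv2.resize(im[150:290,160:460],None,fx=2.6,fy=2.6,interpolation=cv2.INTER_CUBIC);cv2.imwrite("pics/c1.png",crop[:,:,::-1])
im=cv2.imread("pics/scene0.png");cv2.imwrite("pics/c2.png",cv2.resize(im[70:310,130:450],None,fx=2.5,fy=2.5,interpolation=cv2.INTER_CUBIC))
E
```

```text
top [373.2, 265.3] 184.0 (364, 253, 22, 20) [17.5 19.1]
top [185.9, 257.7] 178.0 (178, 250, 17, 16) [14.7 15.7]
top [276.3, 258.2] 267.0 (267, 249, 20, 20) [18.4 18.8]
top [440.3, 251.4] 190.0 (431, 243, 18, 17) [15. 17.]
top [237.6, 186.4] 133.0 (231, 180, 14, 14) [13.1 13.4]
scene [171.7, 246.5] 409.0 (159, 235, 26, 24) [21.5 24.4]
scene [269.9, 238.7] 771.5 (254, 224, 33, 31) [30.3 32.6]
scene [227.4, 180.6] 446.5 (215, 170, 26, 23) [22.3 25.8]
scene [398.5, 154.0] 156.0 (391, 148, 16, 14) [13.  15.5]
scene [310.3, 130.0] 266.0 (300, 122, 21, 18) [17.2 20. ]
scene [370.8, 93.8] 125.0 (364, 88, 15, 13) [11.8 14. ]
```

View pics/c1.png

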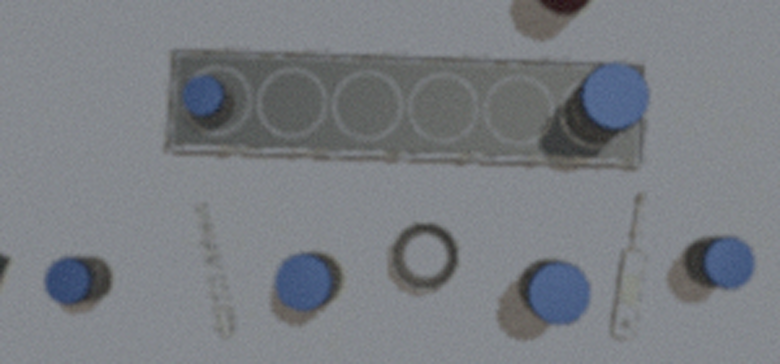

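View pics/c2.png

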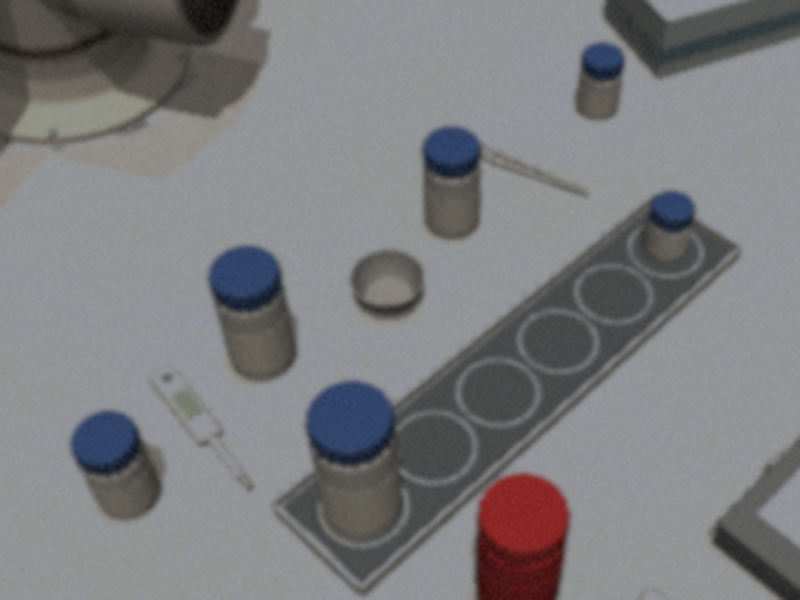

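Run:
```python
from h import *
im=cv2.imread("pics/top0.png")[:,:,::-1]
h=cv2.cvtColor(cv2.GaussianBlur(im,(3,3),0),cv2.COLOR_RGB2HSV)
m=cv2.inRange(h,(100,85,90),(130,255,255))
cs,_=cv2.findContours(m,cv2.RETR_EXTERNAL,cv2.CHAIN_APPROX_NONE)
H={"110":.110,"96":.096,"82":.082,"68":.068,"T":.134,"S":.064}
for c in cs:
    if cv2.contourArea(c)<60: continue
    e=cv2.fitEllipse(cv2.convexHull(c));u=np.array(e[0])
    print(np.round(u,1),np.round(e[1],1),[ (k,np.round(plane("top",u,z)[0,:2],3).tolist(),round(float(np.mean(e[1])+1)/408.5*1000*(np.linalg.norm(plane("top",u,z)-ray("top",u)[0])),1)) for k,z in H.items()])
# scene tops (from crop c2: /2.5 + (130,70))
S={"82":(107,437),"110":(246,272),"96":(453,147),"68":(603,59),"T":(352,415),"S":(673,208)}
T={"82":(440.4,251.2),"110":(374.6,262.7),"96":(276.9,258.5),"68":(186.5,258.1),"T":(614/2.6+160,95/2.6+150),"S":(204/2.6+160,96/2.6+150)}
for k in S: print(k,tri(T[k],(S[k][0]/2.5+130,S[k][1]/2.5+70)))
# tray: ring centres in crop and corners
R=np.array([(291,103.5),(367,105),(443,108),(518,109.5)])/2.6+[160,150]
print(np.round(plane("top",R,.010),4))
C=np.array([(172,51),(646,66),(641,167),(166,152)])/2.6+[160,150]
print(np.round(plane("top",C,.016),4))
```

```text
[374.3 262.3] [22.3 22.7] [('110', [0.44, -0.12], np.float64(53.7)), ('96', [0.439, -0.122], np.float64(54.6)), ('82', [0.438, -0.123], np.float64(55.4)), ('68', [0.438, -0.125], np.float64(56.2)), ('T', [0.441, -0.118], np.float64(52.4)), ('S', [0.437, -0.125], np.float64(56.4))]
[185.5 257.6] [15.4 16.6] [('110', [0.452, 0.308], np.float64(41.0)), ('96', [0.452, 0.313], np.float64(41.7)), ('82', [0.451, 0.318], np.float64(42.3)), ('68', [0.451, 0.323], np.float64(42.9)), ('T', [0.453, 0.299], np.float64(40.0)), ('S', [0.451, 0.324], np.float64(43.1))]
[276.6 258.1] [20.2 20.8] [('110', [0.451, 0.1], np.float64(49.3)), ('96', [0.45, 0.101], np.float64(50.0)), ('82', [0.45, 0.103], np.float64(50.8)), ('68', [0.449, 0.105], np.float64(51.5)), ('T', [0.452, 0.096], np.float64(48.0)), ('S', [0.449, 0.106], np.float64(51.7))]
[439.9 250.6] [17.8 18.7] [('110', [0.464, -0.27], np.float64(45.4)), ('96', [0.464, -0.274], np.float64(46.0)), ('82', [0.464, -0.277], np.float64(46.7)), ('68', [0.463, -0.281], np.float64(47.4)), ('T', [0.465, -0.264], np.float64(44.2)), ('S', [0.463, -0.282], np
[... 601 characters left out ...]
.27808001,  0.07754472]), np.float64(0.004074985986253067))
110 (array([ 0.43933561, -0.1206725 ,  0.10495054]), np.float64(0.0026075371734254928))
96 (array([0.45041856, 0.1029732 , 0.09051312]), np.float64(0.003791615560493861))
68 (array([0.45053177, 0.32468833, 0.05945373]), np.float64(0.002937492487458313))
T (array([ 0.60922479, -0.16992315,  0.13116068]), np.float64(0.0021191424237376358))
S (array([0.6219267 , 0.20173715, 0.05772378]), np.float64(0.0027433451708453903))
[[ 0.6193  0.1258  0.01  ]
 [ 0.6172  0.0514  0.01  ]
 [ 0.6136 -0.0229  0.01  ]
 [ 0.6115 -0.0961  0.01  ]]
[[ 0.6716  0.2429  0.016 ]
 [ 0.6526 -0.2216  0.016 ]
 [ 0.5538 -0.2138  0.016 ]
 [ 0.5721  0.2466  0.016 ]]
```

Tray line: it yaws about -2°, with the tall jar at the -y end. The target marks are 110→(0.6115,-0.096), 96→(0.614,-0.0225), 82→(0.617,0.0515) and 68→(0.619,0.1257). Cap diameters and triangulated heights agree on which loose jar is which. I'm moving over jar_110, at (374,262) in the top view.

```bash
python3 -m creep '[[-0.026,-0.036,0.004,0,0,-0.136,1],[-0.052,-0.072,0.008,0,0,-0.272,1],[-0.079,-0.108,0.012,0,0,-0.408,1],[-0.105,-0.144,0.016,0,0,-0.544,1],[-0.132,-0.181,0.02,0,0,-0.68,1],[-0.158,-0.217,0.024,0,0,-0.816,1],[-0.184,-0.253,0.028,0,0,-0.952,1],[-0.211,-0.29,0.03,0,0,-1.089,1]]' 30
cat >> h.py <<'E'
from scipy.spatial.transform import Rotation as Ro
def to(x,y,z,yaw=-2.0):
    o=bot.get_obs();R=Ro.from_euler("xyz",o["tcp_rot"],degrees=True)
    T=Ro.from_euler("xyz",[180,0,yaw],degrees=True)
    print("t",round(o["time"],2),"pos",np.round(o["ee_pos"],4),"rot",np.round(o["tcp_rot"],2),"F",np.round(o["wrist_force"],1),"op",round(o["opening"],4))
    print("shift",np.round(R.inv().apply(np.array([x,y,z])-o["ee_pos"]),4),"turn",np.round((R.inv()*T).as_rotvec(),4))
E
python3 -c "
from h import *
to(.44,-.12,.2)"
```

```text
time: 0.9
ee_pos: [0.4083, -0.1787, 0.2008]
tcp_rot: [-180.0, 0.0, -1.7]
wrist_force: [1.0, -0.5, 0.4]
opening: 0.0855
t 0.9 pos [ 0.4083 -0.1787  0.2008] rot [-1.7999e+02  2.0000e-02 -1.7000e+00] F [ 1.  -0.5  0.4] op 0.0855
shift [ 0.03   -0.0596  0.0008] turn [-0.0001  0.0003  0.0052]
```

```bash
python3 -m creep '[[0.015,-0.03,0,0,0,0,1],[0.03,-0.06,0,0,0,0.004,1],[0.03,-0.06,0,0,0,0.004,1],[0.03,-0.06,0,0,0,0.004,1]]'
cat >> h.py <<'E'
def wrist(fn=None):
    o=bot.get_obs();im=optics.camera("wrist");P=optics.camera_params("wrist")
    A=np.eye(4);A[:3,:3]=Ro.from_euler("xyz",o["tcp_rot"],degrees=True).as_matrix();A[:3,3]=o["ee_pos"]
    M=np.linalg.inv(A@P["mount"]);P["R"]=M[:3,:3];P["t"]=M[:3,3]
    if fn: cv2.imwrite(fn,im[:,:,::-1])
    return im,P
def caps(im,P,lo=(100,85,60)):
    h=cv2.cvtColor(cv2.GaussianBlur(im,(3,3),0),cv2.COLOR_RGB2HSV)
    m=cv2.inRange(h,lo,(130,255,255))
    cs,_=cv2.findContours(m,cv2.RETR_EXTERNAL,cv2.CHAIN_APPROX_NONE)
    return [c for c in cs if cv2.contourArea(c)>300]
E
python3 - <<'E'
from h import *
to(.44,-.12,.2)
im,P=wrist("pics/w1.png")
for c in caps(im,P):
    e=cv2.fitEllipse(cv2.convexHull(c));print(np.round(e[0]),np.round(e[1]),cv2.boundingRect(c),[np.round(plane(P,e[0],z)[0,:2],4) for z in (.110,.096,.082,.068)])
E
```

```text
time: 1.3
ee_pos: [0.4401, -0.121, 0.2009]
tcp_rot: [180.0, 0.0, -2.1]
wrist_force: [-1.1, -0.4, -1.4]
opening: 0.0855
t 1.3 pos [ 0.4401 -0.121   0.2009] rot [ 1.80e+02  5.00e-02 -2.12e+00] F [-1.1 -0.4 -1.4] op 0.0855
shift [-0.0001 -0.001   0.0009] turn [ 0.      0.0008 -0.0021]
[348. 340.] [37. 46.] (325, 321, 46, 38) [array([ 0.4609, -0.2515]), array([ 0.4619, -0.2643]), array([ 0.463 , -0.2771]), array([ 0.4641, -0.2899])]
[551. 268.] [64. 84.] (511, 231, 79, 71) [array([ 0.6272, -0.1845]), array([ 0.6382, -0.1933]), array([ 0.6492, -0.2021]), array([ 0.6602, -0.2108])]
[318. 203.] [62. 70.] (284, 177, 70, 58) [array([ 0.4389, -0.1212]), array([ 0.4387, -0.1262]), array([ 0.4384, -0.1312]), array([ 0.4382, -0.1362])]
```

View pics/w1.png

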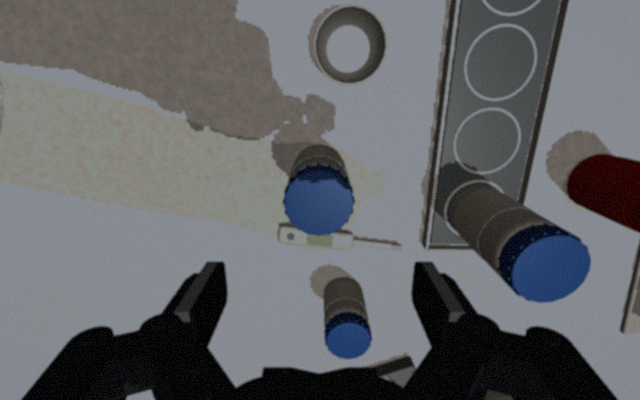

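The wrist view shows jar_110's cap at pixel (318,203), giving (0.439,-0.121), which matches the top view. The thermometer beside it lies flat and is out of the way. I'm descending.

```bash
python3 -m creep '[[0,0,0.025,0,0,0,1],[0,0,0.05,0,0,0,1],[0,0,0.075,0,0,0,1],[0,0,0.1,0,0,0,1],[0,0,0.12,0,0,0,1],[-0.001,0,0.135,0,0,0,1],[-0.001,0,0.145,0,0,0,1],[-0.001,0,0.145,0,0,0,1]]' && python3 -m creep '[[0,0,0,0,0,0,0.5],[0,0,0,0,0,0,0.5],[0,0,0,0,0,0,0.4],[0,0,0,0,0,0,0.3],[0,0,0,0,0,0,0.3],[0,0,0,0,0,0,0.3],[0,0,0,0,0,0,0.3],[0,0,0,0,0,0,0.3]]' 35
python3 - <<'E'
from h import *
im=cv2.imread("pics/w1.png")
A=np.array([[500.5,62.5],[487.5,140]])
o=dict(ee_pos=[.4401,-.121,.2009],tcp_rot=[180,.05,-2.12])
P=optics.camera_params("wrist");M=np.eye(4);M[:3,:3]=Ro.from_euler("xyz",o["tcp_rot"],degrees=True).as_matrix();M[:3,3]=o["ee_pos"]
M=np.linalg.inv(M@P["mount"]);P["R"]=M[:3,:3];P["t"]=M[:3,3]
print(plane(P,A,.01))
E
```

```text
time: 2.15
ee_pos: [0.4384, -0.1218, 0.0553]
tcp_rot: [-180.0, 0.1, -2.3]
wrist_force: [0.1, 0.2, 0.4]
opening: 0.0855
time: 2.95
ee_pos: [0.4396, -0.1217, 0.0575]
tcp_rot: [180.0, -0.1, -2.2]
wrist_force: [-3.0, 0.6, 6.4]
opening: 0.0553
[[ 0.61601544 -0.02169277  0.01      ]
 [ 0.61310524 -0.09499366  0.01      ]]
```

Gripped at an opening of 55 mm. Lifting.

```bash
python3 -m creep '[[0,0,-0.005,0,0,0,0.3],[0,0,-0.015,0,0,0,0.3],[0,0,-0.03,0,0,0,0.3],[0,0,-0.045,0,0,0,0.3],[0,0,-0.06,0,0,0,0.3],[0,0,-0.06,0,0,0,0.3],[0,0,-0.06,0,0,0,0.3]]'
python3 - <<'E'
from h import *
to(.612,-.0955,.125)
wrist("pics/w2.png")
cv2.imwrite("pics/s2.png",optics.camera("scene")[100:340,80:480,::-1])
E
```

```text
time: 3.65
ee_pos: [0.4394, -0.1215, 0.1167]
tcp_rot: [180.0, -0.0, -2.2]
wrist_force: [-0.2, 0.1, -2.0]
opening: 0.055
t 3.65 pos [ 0.4394 -0.1215  0.1167] rot [ 1.7999e+02 -5.0000e-02 -2.2300e+00] F [-0.2  0.1 -2. ] op 0.055
shift [ 0.1715 -0.0327 -0.0082] turn [ 0.0002 -0.0008 -0.004 ]
```

View pics/w2.png

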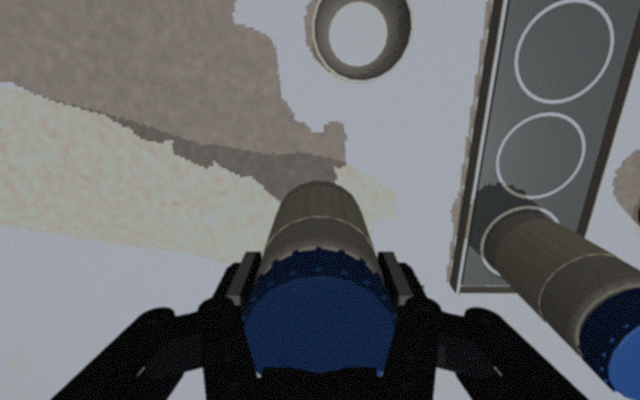

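View pics/s2.png

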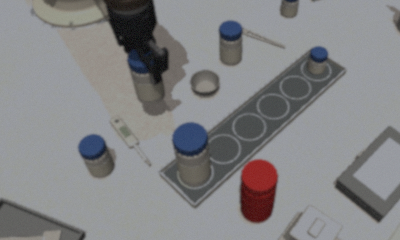

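The jar is held upright with its bottom about 60 mm up. I'm moving it over its mark.

```bash
python3 -m creep '[[0.015,-0.01,0,0,0,0,0.3],[0.04,-0.02,0,0,0,0,0.3],[0.07,-0.03,0,0,0,0,0.3],[0.1,-0.033,0,0,0,0,0.3],[0.13,-0.033,0,0,0,0,0.3],[0.155,-0.033,0,0,0,0,0.3],[0.1715,-0.033,0,0,0,0,0.3],[0.1715,-0.033,0,0,0,0,0.3]]'
python3 - <<'E'
from h import *
o=dict(ee_pos=[.4394,-.1215,.1167],tcp_rot=[180,-.05,-2.23])
P=optics.camera_params("wrist");M=np.eye(4);M[:3,:3]=Ro.from_euler("xyz",o["tcp_rot"],degrees=True).as_matrix();M[:3,3]=o["ee_pos"]
M=np.linalg.inv(M@P["mount"]);P["R"]=M[:3,:3];P["t"]=M[:3,3]
print(plane(P,[[564.5,51.5],[541,154]],.01))
to(.612,-.0955,.066)
wrist("pics/w3.png")
E
```

```text
time: 4.55
ee_pos: [0.6127, -0.095, 0.1144]
tcp_rot: [-180.0, 0.1, -2.2]
wrist_force: [-1.4, -0.6, -1.5]
opening: 0.0554
[[ 0.61629898 -0.0209792   0.01      ]
 [ 0.61286098 -0.09383988  0.01      ]]
t 4.55 pos [ 0.6127 -0.095   0.1144] rot [-1.7998e+02  1.1000e-01 -2.2100e+00] F [-1.4 -0.6 -1.5] op 0.0554
shift [-0.0005  0.0005  0.0484] turn [-0.0003  0.002  -0.0037]
```

View pics/w3.png

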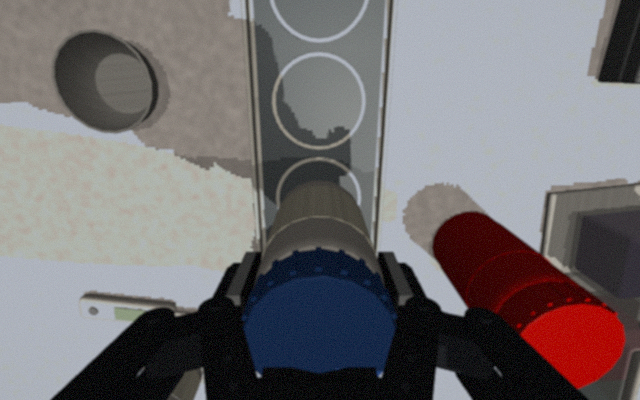

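```bash
python3 -m creep '[[0,0,0.01,0,0,0,0.3],[0,0,0.02,0,0,0,0.3],[0,0,0.03,0,0,0,0.3],[0,0,0.038,0,0,0,0.3],[0,0,0.043,0,0,0,0.3],[0,0,0.046,0,0,0,0.3],[0,0,0.046,0,0,0,0.3]]'; python3 -m creep '[[0,0,0.001,0,0,0,0.3],[0,0,0.002,0,0,0,0.3],[0,0,0.002,0,0,0,0.3]]';python3 -m creep '[[0,0,0.001,0,0,0,0.3],[0,0,0.002,0,0,0,0.3],[0,0,0.002,0,0,0,0.3]]'
```

```text
time: 5.3
ee_pos: [0.6116, -0.0952, 0.0699]
tcp_rot: [-180.0, 0.0, -2.2]
wrist_force: [-0.3, 0.2, -1.6]
opening: 0.0549
time: 5.6
ee_pos: [0.6118, -0.0952, 0.0684]
tcp_rot: [180.0, -0.0, -2.2]
wrist_force: [-0.4, -0.0, -1.9]
opening: 0.0553
time: 5.9
ee_pos: [0.6119, -0.0952, 0.0675]
tcp_rot: [180.0, -0.1, -2.2]
wrist_force: [-2.8, -0.1, 5.5]
opening: 0.0549
```

Contact felt (Fz up to +5.5 N). Releasing and rising.

```bash
python3 -m creep '[[0,0,0,0,0,0,0.7],[0,0,0,0,0,0,0.8],[0,0,0,0,0,0,1],[0,0,0,0,0,0,1],[0,0,0,0,0,0,1],[0,0,0,0,0,0,1]]' && python3 -m creep '[[0,0,-0.02,0,0,0,1],[0,0,-0.04,0,0,0,1],[0,0,-0.06,0,0,0,1],[0,0,-0.08,0,0,0,1],[0,0,-0.1,0,0,0,1],[0,0,-0.12,0,0,0,1],[0,0,-0.132,0,0,0,1],[0,0,-0.132,0,0,0,1]]'
python3 - <<'E'
from h import *
to(.45,.101,.2)
im,P=wrist("pics/w4.png")
for c in caps(im,P):
    e=cv2.fitEllipse(cv2.convexHull(c));print(np.round(e[0]),np.round(e[1]),np.round(plane(P,e[0],.12)[0,:2],4))
E
```

```text
time: 6.5
ee_pos: [0.6118, -0.0952, 0.0662]
tcp_rot: [-180.0, 0.0, -2.2]
wrist_force: [0.1, 0.0, 0.2]
opening: 0.0853
time: 7.3
ee_pos: [0.6124, -0.0953, 0.2]
tcp_rot: [180.0, -0.2, -2.2]
wrist_force: [0.8, 0.4, -0.1]
opening: 0.0851
t 7.3 pos [ 0.6124 -0.0953  0.2   ] rot [ 1.7998e+02 -1.5000e-01 -2.2400e+00] F [ 0.8  0.4 -0.1] op 0.0851
shift [-0.1699 -0.1898 -0.0006] turn [ 0.0003 -0.0026 -0.0041]
[318. 303.] [65. 75.] [ 0.6081 -0.1779]
[317. 206.] [67. 75.] [ 0.6109 -0.0941]
```

View pics/w4.png

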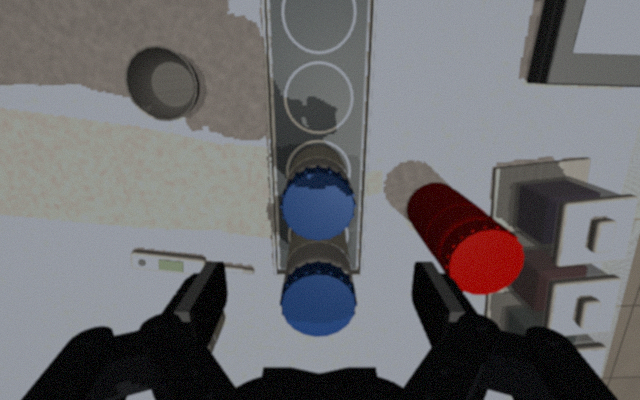

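jar_110 stands on its mark, with its cap at (317,206), i.e. (0.611,-0.094). Next is jar_96.

```bash
python3 -m creep '[[-0.02,-0.02,0,0,0,0,1],[-0.05,-0.05,0,0,0,0,1],[-0.08,-0.08,0,0,0,0,1],[-0.11,-0.115,0,0,0,0,1],[-0.14,-0.15,0,0,0,0,1],[-0.16,-0.178,0,0,0,0,1],[-0.17,-0.19,0,0,0,0,1],[-0.17,-0.19,0,0,0,0,1]]'
python3 - <<'E'
from h import *
to(.45,.101,.05)
im,P=wrist("pics/w5.png")
for c in caps(im,P):
    e=cv2.fitEllipse(cv2.convexHull(c));print(np.round(e[0]),np.round(e[1]),np.round(plane(P,e[0],.096)[0,:2],4))
E
```

```text
time: 8.15
ee_pos: [0.4479, 0.1026, 0.1974]
tcp_rot: [180.0, 0.1, -2.1]
wrist_force: [0.4, 0.0, 0.8]
opening: 0.0854
t 8.15 pos [0.4479 0.1026 0.1974] rot [ 1.80e+02  6.00e-02 -2.08e+00] F [0.4 0.  0.8] op 0.0854
shift [0.0023 0.0015 0.1474] turn [ 0.0001  0.0011 -0.0015]
[322. 197.] [56. 63.] [0.4501 0.1037]
[536.  57.] [48. 59.] [0.6014 0.2004]
```

View pics/w5.png

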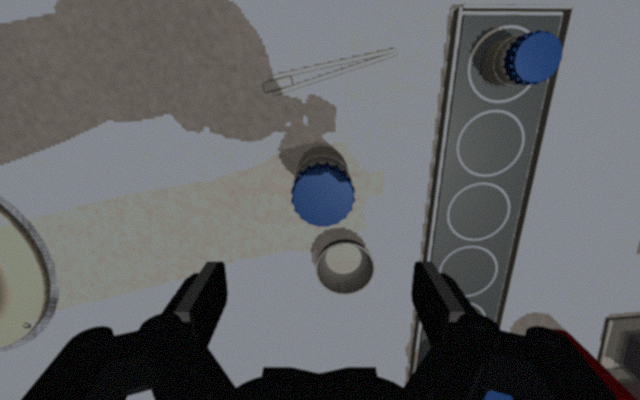

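```bash
python3 -m creep '[[0.002,0,0.025,0,0,0,1],[0.002,0,0.05,0,0,0,1],[0.002,0,0.075,0,0,0,1],[0.002,0,0.1,0,0,0,1],[0.002,0,0.125,0,0,0,1],[0.002,0,0.14,0,0,0,1],[0.002,0,0.148,0,0,0,1],[0.002,0,0.148,0,0,0,1]]' && python3 -m creep '[[0,0,0,0,0,0,0.5],[0,0,0,0,0,0,0.5],[0,0,0,0,0,0,0.4],[0,0,0,0,0,0,0.3],[0,0,0,0,0,0,0.3],[0,0,0,0,0,0,0.3],[0,0,0,0,0,0,0.3],[0,0,0,0,0,0,0.3]]' 35
python3 - <<'E'
from h import *
P=optics.camera_params("wrist");M=np.eye(4);M[:3,:3]=Ro.from_euler("xyz",[180,.06,-2.08],degrees=True).as_matrix();M[:3,3]=[.4479,.1026,.1974]
M=np.linalg.inv(M@P["mount"]);P["R"]=M[:3,:3];P["t"]=M[:3,3]
print(np.round(plane(P,[[490.5,143],[478.5,211],[469,270]],.01),4))
E
```

```text
time: 9.0
ee_pos: [0.451, 0.1008, 0.0494]
tcp_rot: [180.0, 0.1, -2.3]
wrist_force: [-0.4, -0.4, 0.3]
opening: 0.0855
time: 9.8
ee_pos: [0.4518, 0.1014, 0.0514]
tcp_rot: [-180.0, -0.1, -2.2]
wrist_force: [-2.0, 0.5, 5.9]
opening: 0.0513
[[ 0.6225  0.1262  0.01  ]
 [ 0.6192  0.0523  0.01  ]
 [ 0.617  -0.021   0.01  ]]
```

```bash
python3 -m creep '[[0,0,-0.005,0,0,0,0.3],[0,0,-0.015,0,0,0,0.3],[0,0,-0.03,0,0,0,0.3],[0,0,-0.045,0,0,0,0.3],[0,0,-0.06,0,0,0,0.3],[0,0,-0.06,0,0,0,0.3],[0,0,-0.06,0,0,0,0.3]]'
python3 - <<'E'
from h import *
to(.6155,-.0215,.11)
E
```

```text
time: 10.5
ee_pos: [0.4516, 0.1013, 0.1107]
tcp_rot: [-180.0, -0.0, -2.2]
wrist_force: [0.2, 0.2, -1.5]
opening: 0.0515
t 10.5 pos [0.4516 0.1013 0.1107] rot [-1.7999e+02 -5.0000e-02 -2.2400e+00] F [ 0.2  0.2 -1.5] op 0.0515
shift [0.1686 0.1163 0.0008] turn [-0.0002 -0.0008 -0.0042]
```

```bash
python3 -m creep '[[0.015,0.01,0,0,0,0,0.3],[0.04,0.03,0,0,0,0,0.3],[0.07,0.052,0,0,0,0,0.3],[0.1,0.075,0,0,0,0,0.3],[0.13,0.095,0,0,0,0,0.3],[0.155,0.11,0,0,0,0,0.3],[0.168,0.116,0,0,0,0,0.3],[0.168,0.116,0,0,0,0,0.3],[0.168,0.116,0,0,0,0,0.3]]' ; python3 -m creep '[[0.015,0.01,0,0,0,0,0.3],[0.04,0.03,0,0,0,0,0.3],[0.07,0.052,0,0,0,0,0.3],[0.1,0.075,0,0,0,0,0.3],[0.13,0.095,0,0,0,0,0.3],[0.155,0.11,0,0,0,0,0.3],[0.168,0.116,0,0,0,0,0.3],[0.168,0.116,0,0,0,0,0.3]]'
python3 - <<'E'
from h import *
to(.6155,-.0215,.061)
wrist("pics/w6.png")
E
```

```text
time: 11.3
ee_pos: [0.6157, -0.023, 0.1083]
tcp_rot: [180.0, 0.1, -2.3]
wrist_force: [0.2, 0.6, -1.8]
opening: 0.0515
t 11.3 pos [ 0.6157 -0.023   0.1083] rot [ 1.7999e+02  1.1000e-01 -2.3400e+00] F [ 0.2  0.6 -1.8] op 0.0515
shift [-0.0002 -0.0015  0.0473] turn [ 0.0002  0.002  -0.0059]schema error: expected 1 to 8 rows
```

View pics/w6.png

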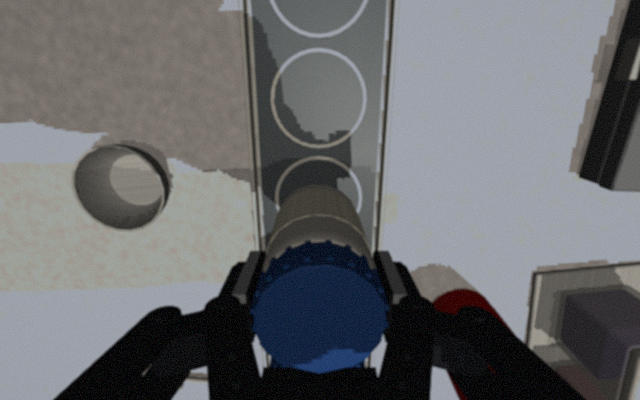

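```bash
python3 -m creep '[[0,-0.001,0.01,0,0,0,0.3],[0,-0.001,0.02,0,0,0,0.3],[0,-0.001,0.03,0,0,0,0.3],[0,-0.001,0.038,0,0,0,0.3],[0,-0.001,0.043,0,0,0,0.3],[0,-0.001,0.046,0,0,0,0.3],[0,-0.001,0.046,0,0,0,0.3]]'; python3 -m creep '[[0,0,0.001,0,0,0,0.3],[0,0,0.002,0,0,0,0.3],[0,0,0.002,0,0,0,0.3]]';python3 -m creep '[[0,0,0.001,0,0,0,0.3],[0,0,0.002,0,0,0,0.3],[0,0,0.002,0,0,0,0.3]]'
```

```text
time: 12.05
ee_pos: [0.6145, -0.0202, 0.064]
tcp_rot: [-180.0, 0.0, -2.2]
wrist_force: [-0.1, 0.4, -1.0]
opening: 0.0512
time: 12.35
ee_pos: [0.6148, -0.0203, 0.0624]
tcp_rot: [-180.0, -0.0, -2.2]
wrist_force: [-0.1, -0.0, -1.1]
opening: 0.0516
time: 12.65
ee_pos: [0.6148, -0.0202, 0.0615]
tcp_rot: [-180.0, -0.1, -2.2]
wrist_force: [-3.0, 0.9, 6.7]
opening: 0.0513
```

```bash
python3 -m creep '[[0,0,0,0,0,0,0.7],[0,0,0,0,0,0,0.8],[0,0,0,0,0,0,1],[0,0,0,0,0,0,1],[0,0,0,0,0,0,1],[0,0,0,0,0,0,1]]' && python3 -m creep '[[0,0,-0.02,0,0,0,1],[0,0,-0.04,0,0,0,1],[0,0,-0.06,0,0,0,1],[0,0,-0.08,0,0,0,1],[0,0,-0.1,0,0,0,1],[0,0,-0.12,0,0,0,1],[0,0,-0.137,0,0,0,1],[0,0,-0.137,0,0,0,1]]'
python3 - <<'E'
from h import *
to(.464,-.277,.2)
im,P=wrist("pics/w7.png")
for c in caps(im,P):
    e=cv2.fitEllipse(cv2.convexHull(c));print(np.round(e[0]),np.round(e[1]),[np.round(plane(P,e[0],z)[0,:2],4) for z in (.106,.12)])
E
```

```text
time: 13.25
ee_pos: [0.6147, -0.0202, 0.0602]
tcp_rot: [-180.0, 0.0, -2.2]
wrist_force: [0.0, 0.8, -0.1]
opening: 0.085
time: 14.05
ee_pos: [0.6156, -0.0203, 0.1998]
tcp_rot: [-180.0, -0.2, -2.2]
wrist_force: [0.4, -0.0, -0.4]
opening: 0.0849
t 14.05 pos [ 0.6156 -0.0203  0.1998] rot [-180.     -0.22   -2.24] F [ 0.4 -0.  -0.4] op 0.0849
shift [-0.1414  0.2625 -0.0007] turn [ 0.     -0.0039 -0.0041]
[319. 362.] [21. 57.] [array([ 0.6089, -0.1784]), array([ 0.6095, -0.1641])]
[318. 293.] [59. 68.] [array([ 0.6114, -0.1026]), array([ 0.6117, -0.0928])]
[315. 199.] [58. 67.] [array([ 0.6126, -0.0179]), array([ 0.6129, -0.0131])]
```

View pics/w7.png

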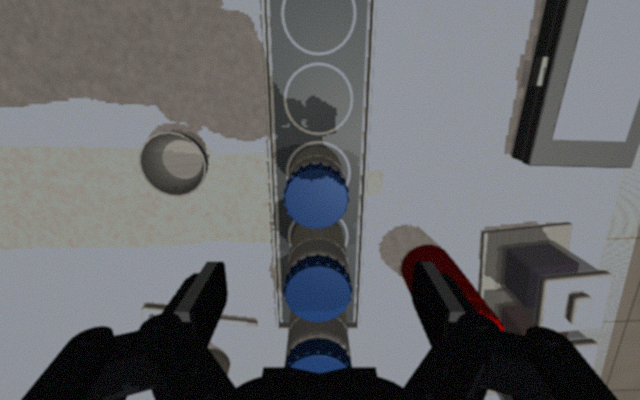

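jar_96 is within about 3 mm of its mark. Next is jar_82.

```bash
python3 -m creep '[[-0.02,0.03,0,0,0,0,1],[-0.04,0.07,0,0,0,0,1],[-0.06,0.11,0,0,0,0,1],[-0.08,0.15,0,0,0,0,1],[-0.105,0.195,0,0,0,0,1],[-0.125,0.235,0,0,0,0,1],[-0.141,0.262,0,0,0,0,1],[-0.141,0.262,0,0,0,0,1]]'; python3 -m creep '[[0,0,0.02,0,0,0,1],[0,0,0.04,0,0,0,1],[0,0,0.04,0,0,0,1]]'
python3 - <<'E'
from h import *
to(.464,-.277,.036)
im,P=wrist("pics/w8.png")
for c in caps(im,P):
    e=cv2.fitEllipse(cv2.convexHull(c));print(np.round(e[0]),np.round(e[1]),np.round(plane(P,e[0],.082)[0,:2],4))
E
```

```text
time: 14.9
ee_pos: [0.4613, -0.2792, 0.1959]
tcp_rot: [-180.0, 0.1, -2.5]
wrist_force: [0.6, -0.0, -0.6]
opening: 0.0855
time: 15.2
ee_pos: [0.4624, -0.2754, 0.1536]
tcp_rot: [-179.8, 0.3, -2.2]
wrist_force: [-0.1, 0.3, 0.0]
opening: 0.0851
t 15.2 pos [ 0.4624 -0.2754  0.1536] rot [-179.84    0.27   -2.22] F [-0.1  0.3  0. ] op 0.0851
shift [0.0022 0.0019 0.1176] turn [-0.0027  0.0047 -0.0039]
[321. 215.] [57. 65.] [ 0.4631 -0.2777]
[614.  42.] [ 83. 109.] [ 0.6427 -0.1728]
```

View pics/w8.png

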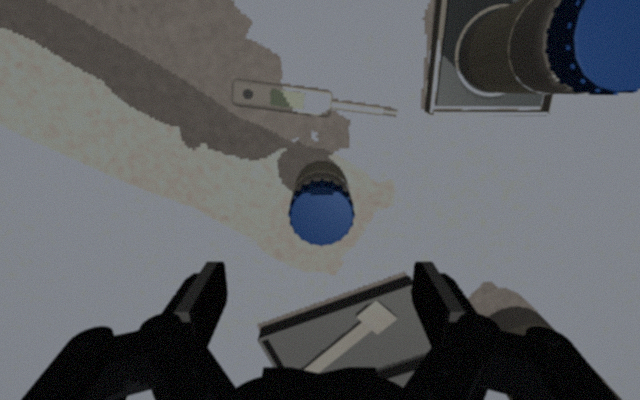

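```bash
python3 -m creep '[[0.001,0.002,0.02,0,0,0,1],[0.001,0.002,0.04,0,0,0,1],[0.001,0.002,0.06,0,0,0,1],[0.001,0.002,0.08,0,0,0,1],[0.001,0.002,0.1,0,0,0,1],[0.001,0.002,0.112,0,0,0,1],[0.001,0.002,0.117,0,0,0,1],[0.001,0.002,0.117,0,0,0,1]]' && python3 -m creep '[[0,0,0,0,0,0,0.5],[0,0,0,0,0,0,0.5],[0,0,0,0,0,0,0.4],[0,0,0,0,0,0,0.3],[0,0,0,0,0,0,0.2],[0,0,0,0,0,0,0.2],[0,0,0,0,0,0,0.2],[0,0,0,0,0,0,0.2]]' 35 && python3 -m creep '[[0,0,-0.005,0,0,0,0.2],[0,0,-0.015,0,0,0,0.2],[0,0,-0.03,0,0,0,0.2],[0,0,-0.045,0,0,0,0.2],[0,0,-0.06,0,0,0,0.2],[0,0,-0.06,0,0,0,0.2],[0,0,-0.06,0,0,0,0.2]]'
python3 - <<'E'
from h import *
to(.618,.052,.096)
E
```

```text
time: 16.05
ee_pos: [0.4645, -0.2784, 0.0404]
tcp_rot: [-180.0, 0.0, -2.2]
wrist_force: [-0.2, 0.5, 0.1]
opening: 0.0855
time: 16.85
ee_pos: [0.4648, -0.2789, 0.0413]
tcp_rot: [180.0, -0.1, -2.2]
wrist_force: [-1.2, -0.9, 5.5]
opening: 0.0476
time: 17.55
ee_pos: [0.4647, -0.2787, 0.1007]
tcp_rot: [180.0, -0.0, -2.2]
wrist_force: [0.3, 0.4, -0.5]
opening: 0.0474
t 17.55 pos [ 0.4647 -0.2787  0.1007] rot [ 1.7998e+02 -4.0000e-02 -2.2300e+00] F [ 0.3  0.4 -0.5] op 0.0474
shift [ 0.1403 -0.3364  0.0047] turn [ 0.0004 -0.0007 -0.0041]
```

```bash
python3 -m creep '[[0,-0.015,0,0,0,0,0.2],[0,-0.04,0,0,0,0,0.2],[0,-0.07,0,0,0,0,0.2],[0,-0.105,0,0,0,0,0.2],[0,-0.14,0,0,0,0,0.2],[0,-0.18,0,0,0,0,0.2],[0,-0.22,0,0,0,0,0.2],[0,-0.255,0,0,0,0,0.2]]' ; python3 -m creep '[[0.005,-0.03,0,0,0,0,0.2],[0.02,-0.055,0,0,0,0,0.2],[0.045,-0.07,0,0,0,0,0.2],[0.075,-0.079,0,0,0,0,0.2],[0.105,-0.081,0,0,0,0,0.2],[0.13,-0.081,0,0,0,0,0.2],[0.14,-0.081,0,0,0,0,0.2],[0.14,-0.081,0,0,0,0,0.2]]'
python3 - <<'E'
from h import *
to(.618,.052,.050)
wrist("pics/w9.png")
E
```

```text
time: 18.35
ee_pos: [0.4734, -0.0213, 0.0995]
tcp_rot: [-180.0, 0.1, -2.2]
wrist_force: [0.9, -0.3, -1.6]
opening: 0.0472
time: 19.15
ee_pos: [0.6173, 0.0521, 0.099]
tcp_rot: [180.0, 0.1, -2.2]
wrist_force: [-0.6, 0.2, -1.8]
opening: 0.0472
t 19.15 pos [0.6173 0.0521 0.099 ] rot [ 1.7999e+02  1.2000e-01 -2.2300e+00] F [-0.6  0.2 -1.8] op 0.0472
shift [0.0008 0.     0.049 ] turn [ 0.0002  0.0021 -0.0041]
```

View pics/w9.png

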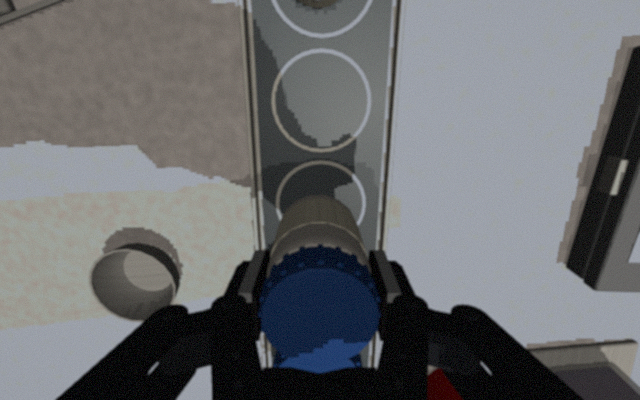

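```bash
python3 -m creep '[[0,0,0.01,0,0,0,0.2],[0,0,0.02,0,0,0,0.2],[0,0,0.03,0,0,0,0.2],[0,0,0.038,0,0,0,0.2],[0,0,0.043,0,0,0,0.2],[0,0,0.046,0,0,0,0.2],[0,0,0.046,0,0,0,0.2]]'; python3 -m creep '[[0,0,0.001,0,0,0,0.2],[0,0,0.002,0,0,0,0.2],[0,0,0.002,0,0,0,0.2]]';python3 -m creep '[[0,0,0.001,0,0,0,0.2],[0,0,0.002,0,0,0,0.2],[0,0,0.002,0,0,0,0.2]]'
```

```text
time: 19.9
ee_pos: [0.6173, 0.0517, 0.0539]
tcp_rot: [180.0, 0.0, -2.2]
wrist_force: [-0.8, -0.8, -1.6]
opening: 0.047
time: 20.2
ee_pos: [0.6176, 0.0517, 0.0524]
tcp_rot: [-180.0, -0.0, -2.2]
wrist_force: [0.2, 0.2, -1.0]
opening: 0.0474
time: 20.5
ee_pos: [0.6177, 0.0518, 0.0513]
tcp_rot: [-180.0, -0.1, -2.2]
wrist_force: [-2.4, 0.8, 4.9]
opening: 0.0473
```

```bash
python3 -m creep '[[0,0,0,0,0,0,0.7],[0,0,0,0,0,0,0.8],[0,0,0,0,0,0,1],[0,0,0,0,0,0,1],[0,0,0,0,0,0,1],[0,0,0,0,0,0,1]]' && python3 -m creep '[[0,0,-0.02,0,0,0,1],[0,0,-0.04,0,0,0,1],[0,0,-0.06,0,0,0,1],[0,0,-0.08,0,0,0,1],[0,0,-0.1,0,0,0,1],[0,0,-0.12,0,0,0,1],[0,0,-0.14,0,0,0,1],[0,0,-0.14,0,0,0,1]]'
python3 - <<'E'
from h import *
to(.451,.323,.19)
im,P=wrist("pics/w10.png")
for c in caps(im,P):
    e=cv2.fitEllipse(cv2.convexHull(c));print(np.round(e[0]),np.round(e[1]),[np.round(plane(P,e[0],z)[0,:2],4) for z in (.092,.106,.12)])
E
```

```text
time: 21.1
ee_pos: [0.6175, 0.0517, 0.0502]
tcp_rot: [180.0, 0.0, -2.2]
wrist_force: [-0.1, 1.1, 0.2]
opening: 0.0856
time: 21.9
ee_pos: [0.6185, 0.0518, 0.1933]
tcp_rot: [-180.0, -0.2, -2.2]
wrist_force: [0.4, 0.4, 0.4]
opening: 0.0856
t 21.9 pos [0.6185 0.0518 0.1933] rot [-179.97   -0.25   -2.24] F [0.4 0.4 0.4] op 0.0856
shift [-0.1779 -0.2645  0.0027] turn [-0.0005 -0.0043 -0.0041]
[319. 360.] [27. 63.] [array([ 0.6119, -0.1107]), array([ 0.6124, -0.0967]), array([ 0.6129, -0.0826])]
[316. 283.] [53. 62.] [array([ 0.6129, -0.0258]), array([ 0.6133, -0.0166]), array([ 0.6138, -0.0074])]
[316. 197.] [54. 59.] [array([0.6163, 0.0531]), array([0.6166, 0.0578]), array([0.6169, 0.0625])]
[315.  -8.] [53. 62.] [array([0.622 , 0.1947]), array([0.6219, 0.1913]), array([0.6218, 0.1879])]
```

View pics/w10.png

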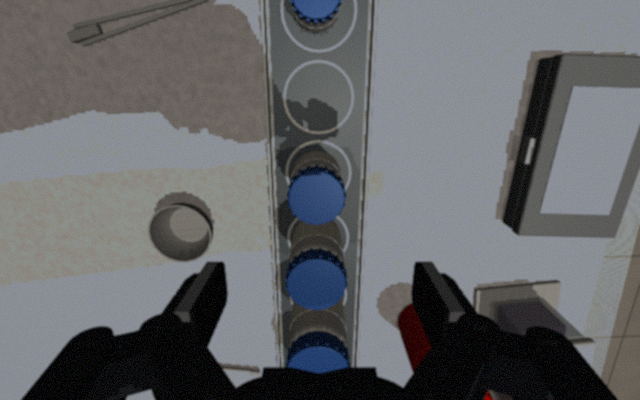

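jar_82 is on its mark at (0.616,0.053). Last one, jar_68.

```bash
python3 -m creep '[[-0.02,-0.03,0,0,0,0,1],[-0.047,-0.07,0,0,0,0,1],[-0.074,-0.11,0,0,0,0,1],[-0.1,-0.15,0,0,0,0,1],[-0.13,-0.195,0,0,0,0,1],[-0.157,-0.235,0,0,0,0,1],[-0.178,-0.264,0,0,0,0,1],[-0.178,-0.264,0,0,0,0,1]]'; python3 -m creep '[[0,0,0.02,0,0,0,1],[0,0,0.04,0,0,0,1],[0,0,0.04,0,0,0,1]]'
python3 - <<'E'
from h import *
to(.451,.323,.026)
im,P=wrist("pics/w11.png")
for c in caps(im,P):
    e=cv2.fitEllipse(cv2.convexHull(c));print(np.round(e[0]),np.round(e[1]),np.round(plane(P,e[0],.068)[0,:2],4))
E
```

```text
time: 22.75
ee_pos: [0.4472, 0.3255, 0.1889]
tcp_rot: [180.0, 0.1, -2.0]
wrist_force: [-0.5, -1.1, -0.4]
opening: 0.0856
time: 23.05
ee_pos: [0.4488, 0.3211, 0.1466]
tcp_rot: [179.8, 0.2, -2.2]
wrist_force: [0.1, 0.1, -1.0]
opening: 0.0854
t 23.05 pos [0.4488 0.3211 0.1466] rot [179.8    0.24  -2.25] F [ 0.1  0.1 -1. ] op 0.0854
shift [ 0.0026 -0.0024  0.1206] turn [ 0.0035  0.0042 -0.0043]
[531. 324.] [22. 44.] [0.6193 0.2118]
[322. 205.] [48. 58.] [0.4506 0.3236]
```

View pics/w11.png

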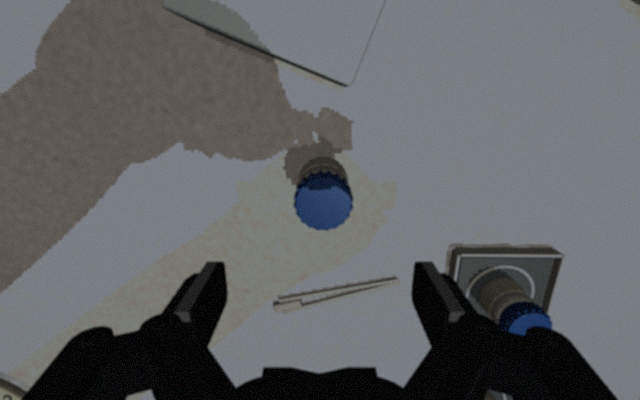

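Run:
```python
from h import *
a=cv2.imread("pics/top0.png")[190:310,60:220];b=cv2.imread("pics/scene0.png")[20:120,340:480]
cv2.imwrite("pics/box.png",np.hstack([cv2.resize(a,(400,300),interpolation=cv2.INTER_CUBIC),cv2.resize(b,(400,300),interpolation=cv2.INTER_CUBIC)]))
```

```text
(no output)
```

View pics/box.png

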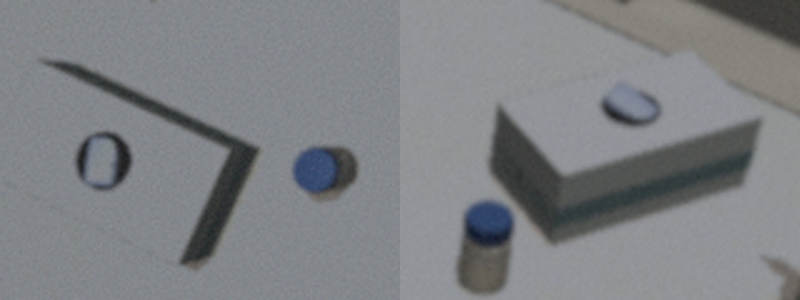

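Run:
```python
from h import *
print(tri((154.4,249.2),(397.8,78.3)))
print(tri((184/2.5+60,262/2.5+190),(500/2.857-140+340,105/3+20)))
```

```text
(array([0.47357147, 0.39854633, 0.07632481]), np.float64(0.006993127513667282))
(array([0.36559804, 0.44784215, 0.07211975]), np.float64(0.006438363527551612))
```

The box corner is at y≈0.39 and about 75 mm high, so the gripper body (≥100 mm) clears it. I'm grasping jar_68, whose cap at pixel (322,205) gives (0.4506,0.3236).

```bash
python3 -m creep '[[0.002,-0.002,0.02,0,0,0,1],[0.002,-0.002,0.04,0,0,0,1],[0.002,-0.002,0.06,0,0,0,1],[0.002,-0.002,0.08,0,0,0,1],[0.002,-0.002,0.1,0,0,0,1],[0.002,-0.002,0.112,0,0,0,1],[0.002,-0.002,0.117,0,0,0,1],[0.002,-0.002,0.117,0,0,0,1]]' && python3 -m creep '[[0,0,0.002,0,0,0,0.5],[0,0,0.002,0,0,0,0.5],[0,0,0.002,0,0,0,0.4],[0,0,0.002,0,0,0,0.3],[0,0,0.002,0,0,0,0.2],[0,0,0.002,0,0,0,0.2],[0,0,0.002,0,0,0,0.2],[0,0,0.002,0,0,0,0.2]]' 35 && python3 -m creep '[[0,0,-0.005,0,0,0,0.2],[0,0,-0.015,0,0,0,0.2],[0,0,-0.03,0,0,0,0.2],[0,0,-0.045,0,0,0,0.2],[0,0,-0.06,0,0,0,0.2],[0,0,-0.06,0,0,0,0.2],[0,0,-0.06,0,0,0,0.2]]'
python3 - <<'E'
from h import *
to(.621,.126,.09)
wrist("pics/w12.png")
E
```

```text
time: 23.9
ee_pos: [0.4521, 0.3242, 0.0334]
tcp_rot: [180.0, 0.0, -2.3]
wrist_force: [0.0, 0.8, -0.5]
opening: 0.0859
time: 24.7
ee_pos: [0.4523, 0.3247, 0.0321]
tcp_rot: [-180.0, -0.1, -2.2]
wrist_force: [-0.1, 0.4, 5.4]
opening: 0.0435
time: 25.4
ee_pos: [0.4522, 0.3245, 0.0917]
tcp_rot: [-180.0, -0.0, -2.2]
wrist_force: [0.0, -0.8, -0.6]
opening: 0.0433
t 25.4 pos [0.4522 0.3245 0.0917] rot [-1.7997e+02 -4.0000e-02 -2.2400e+00] F [ 0.  -0.8 -0.6] op 0.0433
shift [0.1764 0.1918 0.0017] turn [-0.0006 -0.0007 -0.0041]
```

View pics/w12.png

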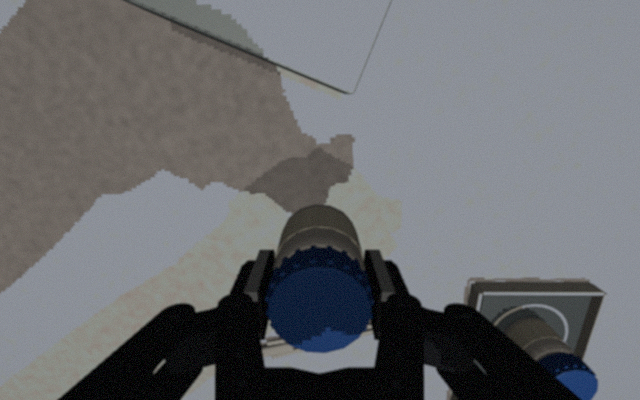

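```bash
python3 -m creep '[[0,0.015,0,0,0,0,0.2],[0,0.04,0,0,0,0,0.2],[0,0.075,0,0,0,0,0.2],[0,0.11,0,0,0,0,0.2],[0,0.145,0,0,0,0,0.2],[0.005,0.17,0,0,0,0,0.2],[0.015,0.187,0,0,0,0,0.2],[0.03,0.192,0,0,0,0,0.2]]' ; python3 -m creep '[[0.02,0,0,0,0,0,0.2],[0.045,0,0,0,0,0,0.2],[0.07,0,0,0,0,0,0.2],[0.1,0,0,0,0,0,0.2],[0.125,0,0,0,0,0,0.2],[0.14,0,0,0,0,0,0.2],[0.146,0,0,0,0,0,0.2],[0.146,0,0,0,0,0,0.2]]'
python3 - <<'E'
from h import *
to(.621,.126,.042)
wrist("pics/w13.png")
E
```

```text
time: 26.25
ee_pos: [0.4737, 0.1289, 0.0909]
tcp_rot: [180.0, 0.1, -2.3]
wrist_force: [0.0, -0.2, 0.4]
opening: 0.0431
time: 27.05
ee_pos: [0.6201, 0.125, 0.0904]
tcp_rot: [180.0, 0.1, -2.3]
wrist_force: [0.2, -0.3, -0.9]
opening: 0.0434
t 27.05 pos [0.6201 0.125  0.0904] rot [ 1.7998e+02  8.0000e-02 -2.2700e+00] F [ 0.2 -0.3 -0.9] op 0.0434
shift [ 0.001  -0.0011  0.0484] turn [ 0.0004  0.0015 -0.0047]
```

View pics/w13.png

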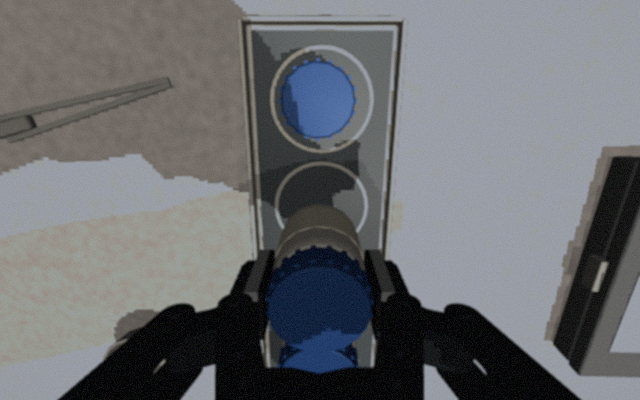

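```bash
python3 -m creep '[[0,0,0.01,0,0,0,0.2],[0,0,0.02,0,0,0,0.2],[0,0,0.03,0,0,0,0.2],[0,0,0.038,0,0,0,0.2],[0,0,0.043,0,0,0,0.2],[0,0,0.046,0,0,0,0.2],[0,0,0.046,0,0,0,0.2]]'; python3 -m creep '[[0,0,0.001,0,0,0,0.2],[0,0,0.002,0,0,0,0.2],[0,0,0.002,0,0,0,0.2]]';python3 -m creep '[[0,0,0.001,0,0,0,0.2],[0,0,0.002,0,0,0,0.2],[0,0,0.002,0,0,0,0.2]]'
```

```text
time: 27.8
ee_pos: [0.6202, 0.1256, 0.0449]
tcp_rot: [180.0, 0.0, -2.2]
wrist_force: [-0.8, -0.2, -1.1]
opening: 0.0434
time: 28.1
ee_pos: [0.6205, 0.1256, 0.0434]
tcp_rot: [-180.0, -0.0, -2.2]
wrist_force: [-0.2, -0.0, 0.4]
opening: 0.0434
time: 28.4
ee_pos: [0.6205, 0.1257, 0.0421]
tcp_rot: [-180.0, -0.0, -2.2]
wrist_force: [-2.6, -1.1, 4.2]
opening: 0.0435
```

```bash
python3 -m creep '[[0,0,0,0,0,0,0.7],[0,0,0,0,0,0,0.8],[0,0,0,0,0,0,1],[0,0,0,0,0,0,1],[0,0,0,0,0,0,1],[0,0,0,0,0,0,1]]' && python3 -m creep '[[0,0,-0.02,0,0,0,1],[0,0,-0.04,0,0,0,1],[0,0,-0.06,0,0,0,1],[0,0,-0.08,0,0,0,1],[0,0,-0.1,0,0,0,1],[0,0,-0.12,0,0,0,1],[0,0,-0.15,0,0,0,1],[0,0,-0.18,0,0,0,1]]' && python3 -m creep '[[-0.04,0,-0.01,0,0,0,1],[-0.08,0,-0.01,0,0,0,1],[-0.12,0,-0.01,0,0,0,1],[-0.16,0,-0.01,0,0,0,1],[-0.2,0,-0.01,0,0,0,1],[-0.23,0,-0.01,0,0,0,1],[-0.23,0,-0.01,0,0,0,1],[-0.23,0,-0.01,0,0,0,1]]'
python3 - <<'E'
from h import *
im=optics.camera("top");P=optics.camera_params("top")
cv2.imwrite("pics/top9.png",cv2.resize(im[150:240,200:440],None,fx=3.3,fy=3.3,interpolation=cv2.INTER_CUBIC)[:,:,::-1])
cv2.imwrite("pics/scene9.png",cv2.resize(optics.camera("scene")[120:320,220:460],None,fx=2.9,fy=2.9,interpolation=cv2.INTER_CUBIC)[:,:,::-1])
h=cv2.cvtColor(cv2.GaussianBlur(im,(3,3),0),cv2.COLOR_RGB2HSV)
cs,_=cv2.findContours(cv2.inRange(h,(100,85,90),(130,255,255)),cv2.RETR_EXTERNAL,cv2.CHAIN_APPROX_NONE)
L=sorted([cv2.fitEllipse(cv2.convexHull(c)) for c in cs if cv2.contourArea(c)>60],key=lambda e:e[0][0])
for e in L: print(np.round(e[0],1),np.round(e[1],1))
if len(L)==6:
    for e,z in zip(L,(.064,.078,.092,.106,.12,.134)): print(np.round(plane("top",e[0],z)[0],4))
to(.4,.1,.2)
E
```

```text
time: 29.0
ee_pos: [0.6203, 0.1256, 0.0412]
tcp_rot: [180.0, 0.0, -2.2]
wrist_force: [-0.2, 1.3, 0.1]
opening: 0.0853
time: 29.8
ee_pos: [0.6201, 0.1256, 0.2221]
tcp_rot: [180.0, 0.0, -2.2]
wrist_force: [0.4, -0.2, -0.1]
opening: 0.0851
time: 30.6
ee_pos: [0.3906, 0.1348, 0.2318]
tcp_rot: [-180.0, -0.1, -2.2]
wrist_force: [1.0, 0.6, -0.6]
opening: 0.0855
[237.7 186.3] [14.4 15. ]
[268.3 186.2] [16.5 16.9]
[298.5 186.7] [18.3 18.7]
[328.4 187.1] [20.2 20.8]
[361.8 186.7] [22.2 22.4]
[395.9 186.7] [24.1 24.4]
[0.6217 0.2013 0.064 ]
[0.6192 0.1248 0.078 ]
[0.6153 0.0517 0.092 ]
[ 0.612  -0.0185  0.106 ]
[ 0.6103 -0.0943  0.12  ]
[ 0.6078 -0.1696  0.134 ]
t 30.7 pos [0.3912 0.1347 0.2312] rot [-1.80e+02 -2.00e-02 -2.24e+00] F [0.7 0.  0.2] op 0.0855
shift [0.0101 0.0343 0.0312] turn [-0.     -0.0003 -0.0042]
```

View pics/top9.png

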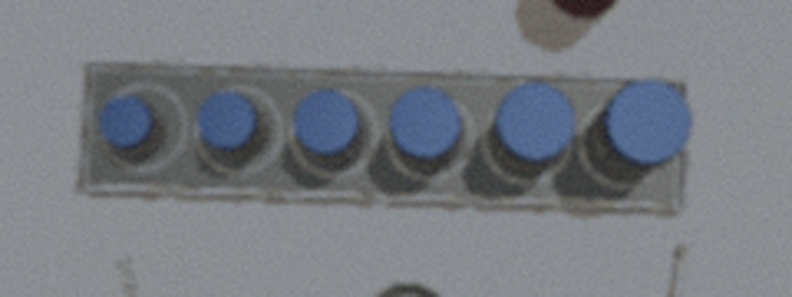

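View pics/scene9.png

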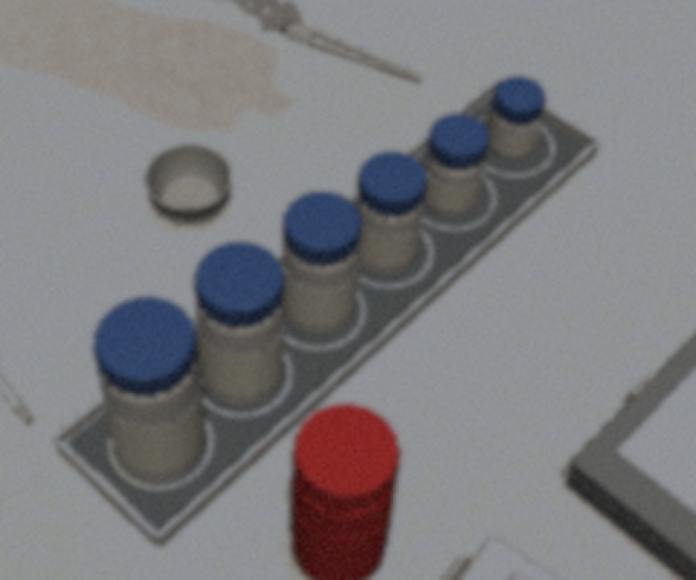

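The top view shows all six caps in descending order along the tray, at rows 186–187 and columns 238 to 396. The end jars' pixels are unchanged and every placed jar is within about 4.5 mm of its mark. I'm handing in.

```bash
python3 -c "
from workcell import bot
print(bot.job_done())"
```

```text
the job is handed in; nothing more can be done
None
```

I placed the four jars on the inner marks in the order 110, 96, 82, 68 mm, running from the tallest jar's end (-y) to the shortest's. I lowered each one until I felt contact (4–7 N) before releasing it, and handed the job in at about 31 s of the 115 s allowed.

- **Placing:** in the last top view the jars sat within about 4.5 mm of the measured mark centres, against the 12 mm allowed. The worst was jar_96, about 3–4.5 mm off along the row.
- **End jars and robot:** all six jars looked upright, the two end jars were at the same pixels as at the start, and the gripper was clear of everything.
- **Disagreements:** the wrist and top views differed by 1–4 mm on the mark positions, mostly in x.
- **Refused command:** one command was refused because I wrote nine rows instead of eight. I re-sent it with eight rows and it had no effect on the scene.

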